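# Switch on a guarded bench supply in the body shop

## Task

Switch on the bench supply at the switch box with the red guard: with a finger, swing the red guard well up on its hinge, push the steel toggle beneath it over to ON (towards the hinge) while the guard is still up, then draw the finger out and let the guard drop shut over the toggle. Only push: do not grip or force the guard or the toggle. Leave the yellow-guarded box and the things lying on the bench alone.

Things in the scene. Friction and masses are not known exactly. Their poses are not given: they have to be found in the camera images.
- red_box: grey switch box with the RED guard, fixed on a wood packing block (150 x 172 mm, 6 to 36 mm thick): 130 deep (x) x 120 wide (y) x 75 mm high, flat top 75 mm above its origin, which is the centre of its underside. Its x points from its front (operator's side) to the guard's hinge and the conduit at the rear; y left, z up. Turned by up to 0.33 rad; red and yellow may stand either way round
- red_guard (a joint): hinge of the red guard, rad: 0 = shut, grows as its front lip swings up and back, stop at 1.4. No catch: about 90 g, it falls shut when nothing holds it up. Bent sheet cover 70 mm wide: flat top, upper face 49 mm above the box's top when shut, a 10 mm slot showing the toggle, side cheeks, front open under a rolled lip
- red_lip (a point): middle of the red guard's rolled front lip (bead of 3 mm radius, 64 mm long along the box's y); moves with the guard. Shut, it is at (-62, 0, 122.5) mm in the box's frame, 44.5 mm of free height under it to the box's top: a fingertip tilted forward gets under it from the front. The lip stands 18 mm ahead of the cheeks
- red_hinge (a point): middle of the red guard's hinge pin (along the box's y), at (16, 0, 113) mm in the box's frame; the shut lip is 78 mm in front of it and 9.5 mm above it. The guard's two side cheeks are 64 mm apart inside and, shut, reach from x = -44 to +29 mm in the box's frame and down to 6 mm above its top
- red_toggle (a joint): toggle under the red guard, rad: 0 = OFF (leans 0.33 rad to the front), 0.66 = ON (leans 0.33 rad to the rear, towards the hinge). It snaps over: springs back to OFF if let go before the middle (0.33), goes by itself to ON beyond it; takes about 3 N at its tip. Starts OFF
- red_toggle_tip (a point): tip of that toggle: a steel bat 8 to 12 mm thick and 31 mm long, pivoted at (-22, 0, 77) mm in the box's frame; the tip stands 31 mm above the box's top, at x = -32 mm when OFF and -12 mm when ON. Round its foot is a nut 6 mm high, 19 mm across
- yellow_box: an identical switch box with a YELLOW guard, origin and axes as for red_box: leave it alone
- yellow_guard (a joint): hinge of the yellow guard, rad, 0 = shut: leave it
- yellow_toggle (a joint): toggle under the yellow guard, rad, 0 = OFF: leave it
- mug: steel and black travel mug, 82 mm across, 172 mm high, standing to the right; origin at the centre of its underside. Leave it
- socket: steel socket standing on end between the boxes, 28 mm across, 45 mm high; origin at the centre of its underside. Leave it
- hammer: hammer with a red handle, 280 mm long, lying across in front of the boxes; origin under its middle, its x runs to the head. Leave it
- drill: yellow and black cordless drill standing on its battery to the left, 195 x 72 mm and 210 mm high; origin at the centre of the battery's underside. Leave it
There are look-alikes about, which are no part of the job. Several things look just like the socket: the one meant starts farthest from the robot's base.

How it is judged:
By the outcome, as a careful person would: the job done as asked, in the order asked, and still so for the second after the job is handed in, with the robot touching nothing.
It also fails if it takes over 48 s, if anything falls off the work surface, if the arm or the gripper's body presses on something with over 40 N, if the wrist force passes 120 N, or if a joint passes its speed limit or range.

## Robot

A 6-joint arm with a two-finger parallel gripper is mounted at the origin on the work surface. World frame = base frame: x ahead of the robot, y to its left, z up, the work surface at z = 0. Lengths are in m, angles in rad, forces in N, time in s.
With the tool pointing down it reaches from about 0.375 to 0.9 m from the base axis. Payload 3.1 kg.
Tool frame: the origin (TCP) lies between the finger pads; the fingertips stand 22 mm ahead of it and the grasp point (between the pads) lies 3 mm ahead of it; z points along the fingers, y is the line along which they close (so a half turn about z gives the same grasp; the last joint's range is limited). The gripper opens to 87 mm and grips with 3 to 60 N. Pads are 19 mm wide; open, the fingers measure 117 mm over their backs; the gripper's body (75 mm by 190 mm) begins 51 mm behind the grasp point.
Start: joints at [1.028, 0.527, 1.433, -0, 1.181, -0.178], TCP at [0.222, 0.584, 0.245] pointing down, gripper open.
Joint ranges: [-3.08, 3.08], [-0.75, 2.2], [0.22, 2.44], [-1.43, 4.57], [0, 2.65], [-2.85, 2.85]. Speed limits (rad/s): [2.79, 2.79, 3.14, 3.14, 3.14, 3.14].

## Interface

Orientations are given as a unit quaternion [x, y, z, w].
In Python, from rig import get_obs, camera, get_calibration, hand_in, cut_out gives the robot as it stands.
- The arm moves only by the shell command python3 -m inch 'ROWS' [OPENING] [FORCE]. ROWS is JSON, one flat list of numbers, 6 for each row, row after row: the shift along the tool's x, y, z scaled (see below), then the turn, a rotation vector about the tool's x, y, z scaled (see below). A call has 1 to 20 rows; each row is the pose to reach, as a shift and turn from the pose commanded when the call began, along the tool's axes at that moment; what a row does not reach only later rows make up. The controller multiplies each number of a shift by 0.08 m and each number of a turn by 90 degrees. A row lasts 1/12 s, in which the tool goes at most 41.7 mm and 7.16 degrees, less where a joint would pass 70% of its speed; a pose out of reach is approached as far as the arm can. A call with a number of a shift or a turn outside -1 to 1 is refused whole. A call with a gripper value outside its range is refused whole. OPENING is the finger opening in mm, from 0 to 87, set as the call begins (- or left out, the last holds). The fingers move at their own pace and stop on an object; FORCE is the grip in N (left out, the last holds). Time passes only in rows, so rows that repeat a pose let the fingers close. It gives the time, the measured TCP pose, the force, the opening and the grip force at its end, in the units of the state.
- get_obs(): the state, without advancing time (a new reading comes with each control period).
- camera(name): name is "scene" or "top"; returns the picture (384x512x3 uint8, red, green, blue); there is no depth.
- get_calibration(name): a dict with "vertical_fov" (degrees; the focal length in pixels is half the picture's height over the tangent of half this angle, whatever the lens; pixels are square), "cx", "cy" (the principal point, pixels), "T" (4x4, takes a point from camera to world coordinates). Camera axes: x right, y down, z forward; pixel columns grow to the right and rows downward; lengths in m; the calibration is good to about 2 mm. A picture is of the moment at which its call begins. get_calibration takes no time and is no camera call.
- hand_in(): hands the job in; it is judged then, once.
Trained networks look in the newest picture that a camera, given by its name, has taken for a name from the list of things; names that differ only in an ending like _2 or _b are one class to them, and where a whole thing is asked for, a point or a joint stands for the part that bears it (a point fixed in the world has none). Each returns a list of dicts, best first, with "conf" (0 to 1); they miss things now and then, are a little off and sometimes report something else, mostly with a low value. They report only what shows in the picture. A call takes as long as a camera call. They do not tell look-alikes from the thing itself.
- cut_out(camera, thing): "region" (384x512 bool, what is visible of it) and "bbox" ([left, top, right, bottom] in pixels, round what is visible of it).
The state is a dict: "time": time; "q": joint angles; "joint_velocities": joint speeds; "joint_torque": joint torques, N m; "position": TCP position; "tool_rot": TCP orientation; "ft_force": force on the tool from outside, world axes, zero at the start; "moment": the same for the moment, N m; "grip_width": finger opening in m; "grip_force": force on a finger pad.
Only numpy, scipy, OpenCV 4.12 (cv2) and the standard library are available. Lean on these libraries where they do the work, as an engineer would, in place of code of your own. Each camera call takes 0.05 s, during which the arm holds its last target. There are 200 camera calls.

## Working session

There is one attempt and no reset: what is moved stays moved. The work goes in short steps, Python scripts to look and compute and a shell command to move; the robot and the scene stay as the last step left them, time stands still between calls to the robot, and variables do not carry over. Pictures are saved under pics/ and viewed, at most 10 in all, crops included, and the job is handed in when it is done.

```bash
ls; mkdir -p pics; python3 - <<'E'
from rig import *
import cv2,numpy as np
for n in("scene","top"):
    im=camera(n); cv2.imwrite(f"pics/{n}0.png",im[:,:,::-1])
    c=get_calibration(n); print(n,c["vertical_fov"],c["cx"],c["cy"],np.round(c["T"],4).tolist())
    for t in("red_box","red_guard","red_lip","red_toggle","yellow_box"):
        for r in cut_out(n,t)[:2]: print(t,round(r["conf"],2),r["bbox"],int(r["region"].sum()))
o=get_obs();print(o["time"],o["position"],o["tool_rot"],o["q"])
E
```

```text
pics
scene 52.86598394356145 250.87882478982158 193.95756840122564 [[0.7514, 0.5399, -0.3792, 0.9642], [0.6598, -0.6101, 0.4387, -0.4572], [0.0055, -0.5799, -0.8147, 1.0055], [0.0, 0.0, 0.0, 1.0]]
red_box 0.79 [189.8, 236.4, 271.7, 328.3] 4251
red_box 0.4 [197.2, 236.8, 241.5, 281.3] 994
red_guard 0.72 [199.4, 235.1, 241.7, 280.1] 1070
red_lip 0.57 [196.1, 239.5, 243.6, 280.5] 1040
yellow_box 0.62 [265.6, 160.4, 333.2, 241.5] 3495
yellow_box 0.18 [231.1, 203.1, 237.2, 216.1] 105
top 49.01454203095823 261.7254677787049 178.17638299261455 [[-0.0006, -0.987, 0.1608, 0.3498], [-0.9999, -0.0016, -0.0134, 0.0082], [0.0135, -0.1608, -0.9869, 1.2879], [0.0, 0.0, 0.0, 1.0]]
red_box 0.92 [290.9, 110.3, 351.0, 176.6] 3081
red_box 0.6 [183.7, 113.8, 245.5, 175.1] 2955
red_guard 0.85 [309.7, 125.3, 336.9, 158.9] 779
red_lip 0.73 [308.1, 127.3, 342.5, 157.9] 773
red_lip 0.19 [183.4, 112.5, 243.2, 175.0] 3067
red_toggle 0.36 [390.4, 138.5, 432.8, 174.5] 1182
yellow_box 0.55 [185.5, 116.6, 244.5, 174.7] 3086
0.6 [0.22237112 0.58409569 0.24456745] [1.80894086e-01 9.83502582e-01 1.96923387e-05 2.65727516e-05] [ 1.02849644e+00  5.27479775e-01  1.43267929e+00 -3.87426814e-05
  1.18137800e+00 -1.78494264e-01]
```

```bash
python3 - <<'E'
import cv2,numpy as np
a=cv2.imread("pics/top0.png")[90:240,140:460]; b=cv2.imread("pics/scene0.png")[120:350,120:420]
cv2.imwrite("pics/topc.png",cv2.resize(a,None,fx=2.5,fy=2.5,interpolation=cv2.INTER_CUBIC))
cv2.imwrite("pics/scenec.png",cv2.resize(b,None,fx=2.6,fy=2.6,interpolation=cv2.INTER_CUBIC))
E
```

```text
(no output)
```

View pics/topc.png

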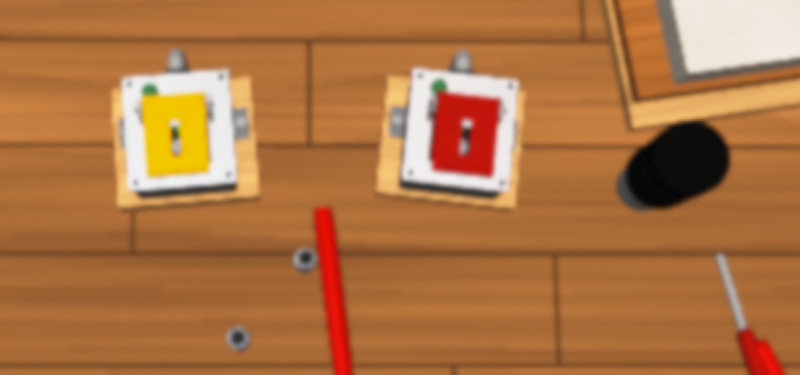

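View pics/scenec.png

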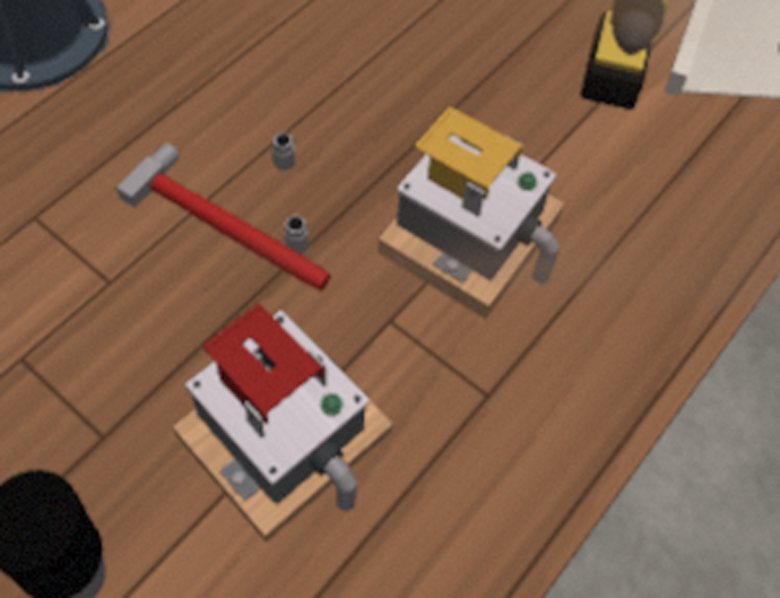

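View pics/scene0.png

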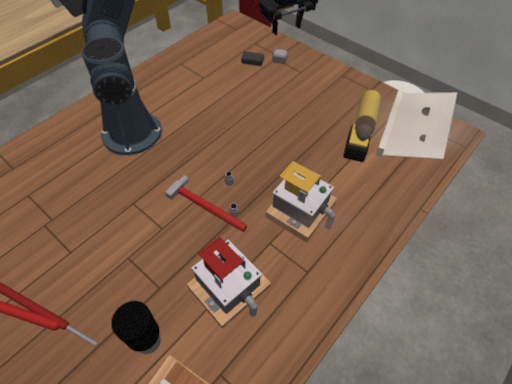

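The red box shows at scene about (227,275) and top about (321,143). The yellow box is to its left, at top (214,145). The hammer and the sockets lie in front of and between the boxes, and the mug stands to the right. Next I fit the red box's pose from the outlines in both views.

```bash
cat > fit.py <<'E'
import cv2,numpy as np
from rig import *
from scipy.optimize import minimize
def proj(cal,P):
    T=np.array(cal["T"]);p=(np.asarray(P)-T[:3,3])@T[:3,:3]
    f=192/np.tan(np.radians(cal["vertical_fov"]/2))
    return np.c_[cal["cx"]+f*p[:,0]/p[:,2],cal["cy"]+f*p[:,1]/p[:,2]]
def world(s,P):
    x,y,z,a=s;c,n=np.cos(a),np.sin(a);P=np.asarray(P)/1000.
    return np.c_[x+c*P[:,0]-n*P[:,1],y+n*P[:,0]+c*P[:,1],z+P[:,2]]
PL=[(sx*65,sy*60,75) for sx,sy in((1,1),(1,-1),(-1,-1),(-1,1))]
GT=[(-65,35,123),(-65,-35,123),(26,-35,123),(26,35,123)]
if __name__=="__main__":
    crop={"top":(285,100,358,185),"scene":(180,230,280,325)};M=[]
    for n,(l,t,r,b) in crop.items():
        im=cv2.imread(f"pics/{n}0.png");h=cv2.cvtColor(im,cv2.COLOR_BGR2HSV).astype(int)
        k=np.zeros(h.shape[:2],bool);k[t:b,l:r]=1
        red=k&((h[...,0]<6)|(h[...,0]>172))&(h[...,1]>170)&(h[...,2]>(110 if n=="top" else 100))
        wh=k&(h[...,1]<50)&(h[...,2]>(150 if n=="top" else 130))
        def hull(m):
            m=cv2.morphologyEx(m.astype(np.uint8),cv2.MORPH_OPEN,np.ones((2,2)))
            c=max(cv2.findContours(m,0,2)[0],key=cv2.contourArea)
            return cv2.convexHull(c)[:,0].astype(float)
        M.append((n,get_calibration(n),hull(red),hull(red|wh)));print(n,red.sum(),wh.sum())
    def poly(p,S=8):
        m=np.zeros((384*2,512*2),np.uint8);return m
    def iou(a,b):
        a=cv2.convexHull(a.astype(np.float32));b=cv2.convexHull(b.astype(np.float32))
        i=cv2.intersectConvexConvex(a,b)[0];return i/(cv2.contourArea(a)+cv2.contourArea(b)-i)
    def grow(h): # pixel centres -> outline half a pixel outward
        c=h.mean(0);d=h-c;return c+d*(1+.5/np.linalg.norm(d,axis=1,keepdims=True))
    def cost(s,v=0):
        e=[]
        for n,c,r,u in M:
            e+=[iou(grow(r),proj(c,world(s,GT))),iou(grow(u),proj(c,world(s,PL+GT)))]
        if v:print(np.round(e,3))
        return -sum(e)
    best=min((minimize(cost,[x,-.15,.02,a],method="Nelder-Mead",options=dict(initial_simplex=np.array([[x,-.15,.02,a]]+[list(np.array([x,-.15,.02,a])+d) for d in np.diag([.03,.03,.01,.1])]),maxiter=600)) for x in(.58,.64) for a in(-.15,0)),key=lambda r:r.fun)
    s=best.x;print(np.round(s,4));cost(s,1);np.save("pose.npy",s)
    o=[]
    for n,(l,t,r,b) in crop.items():
        c=get_calibration(n);im=cv2.imread(f"pics/{n}0.png")[t:b,l:r];im=cv2.resize(im,None,fx=5,fy=5)
        for P in(PL,GT,[(sx*65,sy*60,0) for sx,sy in((1,1),(1,-1),(-1,-1),(-1,1))]):
            q=((proj(c,world(s,P))-[l,t]+.5)*5).astype(int);cv2.polylines(im,[q],1,(0,255,0),1)
        o.append(cv2.resize(im,(390,470)))
    cv2.imwrite("pics/fit.png",np.hstack(o))
E
python3 fit.py
```

```text
top 649 1087
scene 869 1501
[ 0.6536 -0.1893  0.0226 -0.1133]
[0.925 0.892 0.951 0.928]
```

View pics/fit.png

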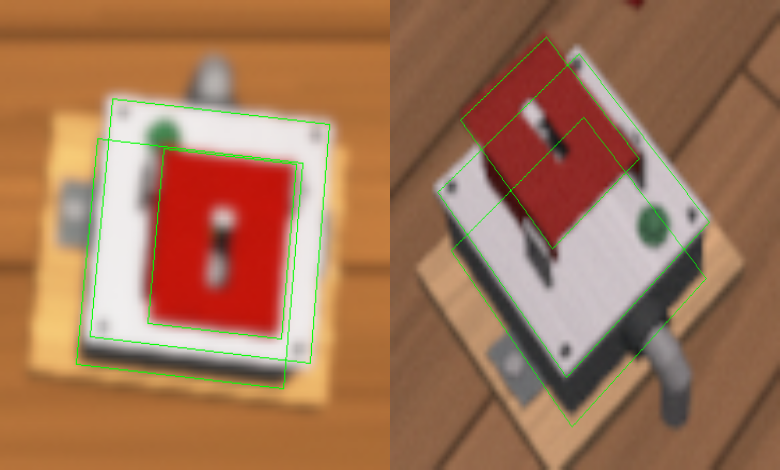

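The fit matches the guard and plate in both views: red box at (0.654, -0.189, 0.023), yaw -0.113. Next I simulate the guard and finger geometry to choose waypoints.

```bash
cat > sim.py <<'E'
import numpy as np
H=np.array([16,113.])
def guardpts(th):
    u=np.array([-np.cos(th),np.sin(th)]);v=np.array([np.sin(th),np.cos(th)])
    f=lambda uv:H+uv[:,:1]*u+uv[:,1:]*v
    t=np.linspace(0,2*np.pi,24)
    thin=np.r_[np.c_[np.linspace(-10,78,90),np.full(90,8)],np.c_[78+3*np.cos(t),9.5+3*np.sin(t)]]
    ch=np.r_[np.c_[np.full(40,60),np.linspace(-32,8,40)],np.c_[np.linspace(-13,60,60),np.full(60,-32)]]
    return f(thin),f(ch)
def hit(tip,til,th):
    d=np.array([np.sin(til),-np.cos(til)]);n=np.array([np.cos(til),np.sin(til)])
    a,c=guardpts(th)
    def loc(P):return -(P-tip)@d,(P-tip)@n
    s,w=loc(a);fing=((s>0)&(s<70)&(abs(w)<9.5)).any()
    body=((s>70)&(s<250)&(abs(w)<37.5)).any()
    s2,w2=loc(c);cb=((s2>70)&(s2<250)&(abs(w2)<37.5)).any()
    return fing,body,cb
def run(W,th=0.):
    W=[np.array(w,float) for w in W];last=W[0]
    for i in range(len(W)-1):
        for k in range(1,31):
            p=W[i]+(W[i+1]-W[i])*k/30;g=lambda t:any(hit(p[:2],np.radians(p[2]),t))
            while g(th) and th<1.4: th+=.01
            who=""
            while th>0 and not g(th-.01): th-=.01
        print(W[i+1],round(th,2),hit(p[:2],np.radians(p[2]),th-.02))
if __name__=="__main__":
    run([(-120,100,45),(-58,98,45),(-58,125,45),(-45,145,40),(-40,150,35),(-50,125,28),(-54,97,28),(-40,96,28),(-30,96,28),(-22,96,28),(-16,96,28),(-10,96,28),(-22,96,28),(-45,98,32),(-60,100,40),(-100,105,45)])
    print()
    run([(-120,100,45),(-58,98,45),(-58,125,45),(-45,145,40),(-40,150,35),(-50,125,24),(-54,97,22),(-40,96,22),(-30,96,22),(-22,96,22),(-16,96,22),(-10,96,22),(-54,96,24),(-58,98,45)])
E
python3 sim.py; python3 - <<'E'
from rig import *
import numpy as np
for n in("top","scene"):
    camera(n)
    for t in("drill","mug","hammer"):
        for r in cut_out(n,t)[:1]:print(n,t,r["conf"],r["bbox"])
E
```

```text
[-58.  98.  45.] 0.0 (np.False_, np.False_, np.False_)
[-58. 125.  45.] 0.26 (np.True_, np.False_, np.False_)
[-45. 145.  40.] 0.58 (np.True_, np.False_, np.False_)
[-40. 150.  35.] 0.69 (np.True_, np.False_, np.False_)
[-50. 125.  28.] 0.43 (np.True_, np.False_, np.False_)
[-54.  97.  28.] 0.16 (np.True_, np.False_, np.False_)
[-40.  96.  28.] 0.36 (np.True_, np.False_, np.False_)
[-30.  96.  28.] 0.49 (np.True_, np.False_, np.False_)
[-22.  96.  28.] 0.95 (np.False_, np.True_, np.False_)
[-16.  96.  28.] 1.02 (np.False_, np.True_, np.False_)
[-10.  96.  28.] 1.09 (np.False_, np.True_, np.False_)
[-22.  96.  28.] 0.95 (np.False_, np.True_, np.False_)
[-45.  98.  32.] 0.25 (np.True_, np.False_, np.False_)
[-60. 100.  40.] -0.0 (np.True_, np.False_, np.False_)
[-100.  105.   45.] -0.0 (np.False_, np.False_, np.False_)

[-58.  98.  45.] 0.0 (np.False_, np.False_, np.False_)
[-58. 125.  45.] 0.26 (np.True_, np.False_, np.False_)
[-45. 145.  40.] 0.58 (np.True_, np.False_, np.False_)
[-40. 150.  35.] 0.69 (np.True_, np.False_, np.False_)
[-50. 125.  24.] 0.46 (np.True_, np.False_, np.False_)
[-54.  97.  22.] 0.23 (np.True_, np.False_, np.False_)
[-40.  96.  22.] 0.45 (np.True_, np.False_, np.False_)
[-30.  96.  22.] 0.96 (np.False_, np.True_, np.False_)
[-22.  96.  22.] 1.06 (np.False_, np.True_, np.False_)
[-16.  96.  22.] 1.13 (np.False_, np.True_, np.False_)
[-10.  96.  22.] 1.2 (np.False_, np.True_, np.False_)
[-54.  96.  24.] 0.2 (np.True_, np.False_, np.False_)
[-58.  98.  45.] -0.0 (np.False_, np.False_, np.False_)
top drill 0.67 [289.1, 111.6, 351.9, 176.4]
top mug 0.55 [387.5, 136.4, 434.1, 173.2]
top hammer 0.72 [267.6, 175.7, 293.7, 268.7]
scene drill 0.62 [343.1, 90.9, 383.8, 161.3]
scene mug 0.83 [112.6, 299.3, 157.1, 356.2]
scene hammer 0.75 [163.0, 172.7, 246.1, 233.4]
```

```bash
python3 - <<'E'
from sim import *
for t in(25,20,15,10,5):
  for z in(96,100):
    r=[]
    for x in(-48,-44,-40,-36,-33,-30,-26):
        lo=[th for th in np.arange(0,1.4,.01) if not any(hit(np.array([x,z]),np.radians(t),th))]
        # feasible intervals
        iv=[];
        for th in lo:
            if iv and th-iv[-1][1]<.015: iv[-1][1]=th
            else: iv.append([th,th])
        r.append(str(x)+":"+" ".join(f"{a:.2f}-{b:.2f}" for a,b in iv))
    print(t,z,r)
E
```

```text
25 96 ['-48:0.28-1.39', '-44:0.34-1.39', '-40:0.40-0.72 0.79-1.39', '-36:0.46-0.65 0.84-1.39', '-33:0.50-0.61 0.88-1.39', '-30:0.54-0.57 0.91-1.39', '-26:0.96-1.39']
25 100 ['-48:0.31-1.39', '-44:0.37-1.39', '-40:0.43-1.39', '-36:0.48-1.39', '-33:0.52-0.75 0.89-1.39', '-30:0.56-0.69 0.93-1.39', '-26:0.61-0.63 0.98-1.39']
20 96 ['-48:0.36-0.71 0.76-1.39', '-44:0.42-0.67 0.83-1.39', '-40:0.48-0.63 0.87-1.39', '-36:0.54-0.59 0.92-1.39', '-33:0.96-1.39', '-30:1.00-1.39', '-26:1.04-1.39']
20 100 ['-48:0.38-1.39', '-44:0.44-1.39', '-40:0.50-0.75 0.89-1.39', '-36:0.56-0.70 0.94-1.39', '-33:0.60-0.67 0.98-1.39', '-30:0.64-0.64 1.01-1.39', '-26:1.06-1.39']
15 96 ['-48:0.44-0.64 0.86-1.39', '-44:0.51-0.61 0.91-1.39', '-40:0.57-0.59 0.96-1.39', '-36:1.01-1.39', '-33:1.05-1.39', '-30:1.09-1.39', '-26:1.14-1.39']
15 100 ['-48:0.46-0.74 0.87-1.39', '-44:0.52-0.71 0.92-1.39', '-40:0.58-0.68 0.97-1.39', '-36:0.64-0.66 1.03-1.39', '-33:1.06-1.39', '-30:1.10-1.39', '-26:1.15-1.39']
10 96 ['-48:0.53-0.60 0.95-1.39', '-44:1.00-1.39', '-40:1.05-1.39', '-36:1.11-1.39', '-33:1.14-1.39', '-30:1.18-1.39', '-26:1.23-1.39']
10 100 ['-48:0.54-0.68 0.96-1.39', '-44:0.61-0.67 1.01-1.39', '-40:1.06-1.39', '-36:1.11-1.39', '-33:1.15-1.39', '-30:1.19-1.39', '-26:1.24-1.39']
5 96 ['-48:1.05-1.39', '-44:1.10-1.39', '-40:1.15-1.35', '-36:', '-33:', '-30:', '-26:']
5 100 ['-48:0.64-0.65 1.05-1.39', '-44:1.10-1.39', '-40:1.16-1.39', '-36:1.21-1.39', '-33:1.25-1.39', '-30:1.29-1.39', '-26:1.34-1.39']
```

```bash
cat > plan.py <<'E'
from sim import *
import heapq,functools,sys
X=np.arange(-80,17,4);Z=np.arange(92,185,4);T=np.arange(0,66,5)
th=np.arange(0,1.40,.02)
GP=[guardpts(t) for t in th];A=np.array([g[0] for g in GP]);C=np.array([g[1] for g in GP])
bat=np.array([(-38,106),(-27,108),(-35,95),(-30,85),(-27,78),(-33,107)],float)
def inter(ix,iz,it):
    return _i(ix,iz,it)
@functools.lru_cache(None)
def _i(ix,iz,it):
    tip=np.array([X[ix],Z[iz]],float);t=np.radians(T[it]);d=np.array([np.sin(t),-np.cos(t)]);n=np.array([np.cos(t),np.sin(t)])
    s,w=-(bat-tip)@d,(bat-tip)@n
    if ((s>-2)&(abs(w)<10)).any(): return ()
    if tip[1]-9.5*np.sin(t)<82: return ()
    s,w=-(A-tip)@d,(A-tip)@n;h=(((s>0)&(s<70)&(abs(w)<9.5))|((s>69)&(abs(w)<38.5))).any(1)
    s,w=-(C-tip)@d,(C-tip)@n;h|=((s>69)&(abs(w)<38.5)).any(1)
    f=~h;iv=[];i=0
    while i<len(f):
        if f[i]:
            j=i
            while j+1<len(f) and f[j+1]:j+=1
            iv.append((i,j));i=j+1
        else:i+=1
    return tuple(iv)
def nxt(t,iv):
    for a,b in iv:
        if a<=t<=b:return a
        if a>t:return a if a-t<=9 else None
    return None
start=(int(np.where(X==-60)[0][0]),int(np.where(Z==100)[0][0]),int(np.where(T==45)[0][0]),0)
D={start:0};P={};q=[(0,start)]
goals={}
while q:
    c,s=heapq.heappop(q)
    if c>D[s]:continue
    x,z,t=X[s[0]],Z[s[1]],T[s[2]]
    if x>=-52 and z in(96,100) and th[s[3]]>.8: goals[s]=c
    for d in((1,0,0),(-1,0,0),(0,1,0),(0,-1,0),(0,0,1),(0,0,-1),(1,1,0),(1,-1,0),(-1,1,0),(-1,-1,0)):
        a=(s[0]+d[0],s[1]+d[1],s[2]+d[2])
        if not(0<=a[0]<len(X) and 0<=a[1]<len(Z) and 0<=a[2]<len(T)):continue
        k=nxt(s[3],_i(*a))
        if k is None or k>65:continue
        b=(*a,k);e=c+4*np.hypot(d[0],d[1])+6*abs(d[2])
        if e<D.get(b,1e9):D[b]=e;P[b]=s;heapq.heappush(q,(e,b))
print(len(D),len(goals))
for g in sorted(goals,key=goals.get)[:3]:
    p=[g]
    while p[-1] in P:p.append(P[p[-1]])
    print(goals[g],[(int(X[a]),int(Z[b]),int(T[c]),round(float(th[d]),2)) for a,b,c,d in p[::-1]])
E
python3 plan.py
```

```text
10152 31
81.59797974644667 [(-60, 100, 45, 0.0), (-56, 100, 45, 0.02), (-52, 100, 45, 0.06), (-48, 100, 45, 0.12), (-44, 104, 45, 0.2), (-40, 108, 45, 0.28), (-36, 112, 45, 0.36), (-32, 116, 45, 0.42), (-28, 116, 45, 0.46), (-24, 116, 45, 0.5), (-20, 116, 45, 0.54), (-16, 116, 45, 0.58), (-12, 116, 45, 0.6), (-8, 112, 45, 0.6), (-8, 112, 50, 0.54), (-4, 108, 50, 0.7), (-4, 104, 50, 0.84), (0, 100, 50, 0.86)]
82.2842712474619 [(-60, 100, 45, 0.0), (-56, 100, 45, 0.02), (-52, 100, 45, 0.06), (-48, 100, 45, 0.12), (-44, 104, 45, 0.2), (-40, 108, 45, 0.28), (-36, 112, 45, 0.36), (-32, 116, 45, 0.42), (-28, 116, 45, 0.46), (-24, 116, 45, 0.5), (-20, 116, 45, 0.54), (-16, 116, 45, 0.58), (-12, 116, 45, 0.6), (-8, 116, 45, 0.64), (-8, 116, 40, 0.72), (-4, 112, 40, 0.88), (-4, 108, 40, 1.04), (-4, 104, 40, 1.02), (-4, 100, 40, 1.0)]
82.62741699796952 [(-60, 100, 45, 0.0), (-56, 100, 45, 0.02), (-52, 100, 45, 0.06), (-48, 100, 45, 0.12), (-44, 104, 45, 0.2), (-40, 108, 45, 0.28), (-36, 112, 45, 0.36), (-32, 116, 45, 0.42), (-28, 116, 45, 0.46), (-24, 116, 45, 0.5), (-20, 116, 45, 0.54), (-16, 116, 45, 0.58), (-12, 116, 45, 0.6), (-8, 116, 45, 0.64), (-4, 116, 45, 0.68), (0, 116, 45, 0.72), (0, 112, 45, 0.9), (0, 108, 45, 1.0), (0, 104, 45, 0.98), (0, 100, 45, 0.94)]
```

```bash
cat > two.py <<'E'
from sim import *
th=np.arange(0,1.40,.01)
GP=[guardpts(t) for t in th];A=np.array([g[0] for g in GP]);C=np.array([g[1] for g in GP])
def ivs(ft,phi,G,m=0):   # ft = front finger tip centre; returns feasible theta intervals
    t=np.radians(phi);d=np.array([np.sin(t),-np.cos(t)]);n=np.array([np.cos(t),np.sin(t)])
    mid=np.asarray(ft,float)+n*(G/2+7.5)
    def loc(P):return -(P-mid)@d,(P-mid)@n
    s,w=loc(A);f=abs(abs(w)-(G/2+7.5))<7.5
    h=(((s>0)&(s<70)&f)|((s>70-m)&(abs(w)<95+m))).any(1)
    s,w=loc(C);h|=((s>70-m)&(abs(w)<95+m)).any(1)
    o=[]
    for i in np.where(~h)[0]:
        if o and i==o[-1][1]+1:o[-1][1]=i
        else:o.append([i,i])
    return [(round(th[a],2),round(th[b],2)) for a,b in o]
if __name__=="__main__":
    for phi in(35,40,45,50,55,60):
        for G in(30,40,50,60,70):
            print(phi,G,[(x,ivs((x,97),phi,G,3)) for x in(-50,-42,-32,-26)])
E
python3 two.py
```

```text
35 30 [(-50, [(np.float64(0.75), np.float64(1.39))]), (-42, [(np.float64(0.83), np.float64(1.39))]), (-32, [(np.float64(0.93), np.float64(1.39))]), (-26, [(np.float64(1.15), np.float64(1.39))])]
35 40 [(-50, [(np.float64(0.11), np.float64(0.12)), (np.float64(0.87), np.float64(1.39))]), (-42, [(np.float64(0.96), np.float64(1.39))]), (-32, [(np.float64(1.32), np.float64(1.39))]), (-26, [(np.float64(0.41), np.float64(0.53))])]
35 50 [(-50, [(np.float64(0.11), np.float64(0.42)), (np.float64(1.01), np.float64(1.39))]), (-42, [(np.float64(0.22), np.float64(0.59)), (np.float64(1.31), np.float64(1.39))]), (-32, [(np.float64(0.34), np.float64(0.77)), (np.float64(0.9), np.float64(0.91))]), (-26, [(np.float64(0.41), np.float64(0.53))])]
35 60 [(-50, [(np.float64(0.11), np.float64(0.81)), (np.float64(1.36), np.float64(1.39))]), (-42, [(np.float64(0.22), np.float64(0.93))]), (-32, [(np.float64(0.34), np.float64(0.77)), (np.float64(0.9), np.float64(1.04))]), (-26, [(np.float64(0.41), np.float64(0.53))])]
35 70 [(-50, [(np.float64(0.11), np.float64(0.98))]), (-42, [(np.float64(0.22), np.float64(1.0
[... 6702 characters left out ...]
(np.float64(1.16), np.float64(1.39))]), (-26, [(np.float64(0.09), np.float64(0.65)), (np.float64(1.28), np.float64(1.39))])]
60 60 [(-50, [(np.float64(0.0), np.float64(0.62)), (np.float64(1.02), np.float64(1.39))]), (-42, [(np.float64(0.0), np.float64(0.68)), (np.float64(1.14), np.float64(1.39))]), (-32, [(np.float64(0.05), np.float64(0.74)), (np.float64(1.31), np.float64(1.39))]), (-26, [(np.float64(0.09), np.float64(0.78))])]
60 70 [(-50, [(np.float64(0.0), np.float64(0.76)), (np.float64(1.15), np.float64(1.39))]), (-42, [(np.float64(0.0), np.float64(0.81)), (np.float64(1.26), np.float64(1.39))]), (-32, [(np.float64(0.05), np.float64(0.88))]), (-26, [(np.float64(0.09), np.float64(0.93))])]
```

```bash
cat > go.py <<'E'
import numpy as np
from scipy.spatial.transform import Rotation as R, Slerp
from rig import get_obs
S=np.load("pose.npy");G=32.
Rb=R.from_euler("z",S[3])
def pose(ft,phi=45,y=0):
    t=np.radians(phi);d=np.array([np.sin(t),0,-np.cos(t)]);n=np.array([np.cos(t),0,np.sin(t)])
    p=np.array([ft[0],y,ft[1]])+n*(G/2+7.5)-22*d
    return Rb.apply(p/1000)+S[:3],Rb*R.from_matrix(np.c_[[0,1,0],n,d])
def rel(p0,r0,p,r):
    return np.round(np.r_[r0.inv().apply(p-p0)/.08,(r0.inv()*r).as_rotvec()/(np.pi/2)],3)
def cur():
    o=get_obs();return o["position"],R.from_quat(o["tool_rot"])
def show():
    o=get_obs();print(o["time"],np.round(o["position"],4),np.round(o["q"],2),np.round(o["ft_force"],1),round(o["grip_width"],4))
E
python3 - <<'E'
from go import *
import two
for ft in((-91,65),(-83,80),(-75,95),(-62,95),(-50,95),(-42,94),(-32,93),(-26,93)):
    print(ft,[(float(a),float(b)) for a,b in two.ivs(ft,45,32,3)])
p0,r0=cur()
print("PA",pose((-165,100))[0],pose((-165,75))[0])
pa,ra=pose((-170,110),45)
p=np.array([.222,.584,.335]);
r=r0
rd=pose((-170,110),0)[1]
via=[np.array([.30,.40,.335]),np.array([.42,.10,.335]),np.array([.44,-.12,.30]),pa]
pts=[p]
for v in via:
    k=int(np.ceil(np.linalg.norm(v-pts[-1])/.09));a=pts[-1]
    pts+= [a+(v-a)*i/k for i in range(1,k+1)]
print(len(pts))
N=len(pts)-1
sl=Slerp([0,.6*N,N],R.concatenate([r0,rd,ra]))
pp,rr=p0,r0
for i,q in enumerate(pts):
    t=sl(i); print(rel(pp,rr,q,t).tolist(),np.round(q,3));pp,rr=q,t
E
```

```text
(-91, 65) [(0.0, 1.39)]
(-83, 80) [(0.2, 1.39)]
(-75, 95) [(0.0, 0.03), (0.42, 1.39)]
(-62, 95) [(0.0, 0.04), (0.54, 1.39)]
(-50, 95) [(0.0, 0.05), (0.64, 1.39)]
(-42, 94) [(0.71, 1.39)]
(-32, 93) [(0.79, 1.39)]
(-26, 93) [(0.95, 1.39)]
PA [ 0.49072989 -0.17079932  0.15480376] [ 0.49072989 -0.17079932  0.12980376]
13
[0.004, -0.003, -1.13, 0.0, 0.0, 0.0] [0.222 0.584 0.335]
[-0.577, -0.601, 0.0, 0.0, 0.0, 0.117] [0.248 0.523 0.335]
[-0.676, -0.486, 0.0, 0.0, 0.0, 0.117] [0.274 0.461 0.335]
[-0.754, -0.354, 0.0, 0.0, 0.0, 0.117] [0.3   0.4   0.335]
[-0.971, -0.276, 0.0, 0.0, 0.0, 0.117] [0.33  0.325 0.335]
[-1.005, -0.094, 0.0, 0.0, 0.0, 0.117] [0.36  0.25  0.335]
[-1.006, 0.091, 0.0, 0.0, 0.0, 0.117] [0.39  0.175 0.335]
[-0.972, 0.273, 0.0, 0.0, 0.0, 0.117] [0.42  0.1   0.335]
[-0.908, 0.153, 0.146, -0.083, -0.002, 0.023] [0.427 0.027 0.323]
[-0.901, 0.166, 0.169, -0.104, -0.0, 0.0] [ 0.433 -0.047  0.312]
[-0.901, 0.136, 0.194, -0.104, -0.0, 0.0] [ 0.44 -0.12  0.3 ]
[-0.28, -0.087, 0.899, -0.104, 0.0, 0.0] [ 0.463 -0.145  0.232]
[-0.28, -0.232, 0.873, -0.104, 0.0, -0.0] [ 0.486 -0.17   0.165]
```

```bash

python3 -m inch '[0,0,-1,0,0,0, 0,0,-1,0,0,0, 0,0,-1,0,0,0]' 32 40
python3 -m inch '[-0.58,-0.6,0,0,0,0.117, -0.58,-0.6,0,0,0,0.117, -0.58,-0.6,0,0,0,0.117]'
python3 -m inch '[-0.68,-0.49,0,0,0,0.117, -0.68,-0.49,0,0,0,0.117, -0.68,-0.49,0,0,0,0.117]'
python3 -m inch '[-0.75,-0.35,0,0,0,0.117, -0.75,-0.35,0,0,0,0.117, -0.75,-0.35,0,0,0,0.117]'
python3 -m inch '[-0.97,-0.28,0,0,0,0.117, -0.97,-0.28,0,0,0,0.117, -0.97,-0.28,0,0,0,0.117]'
python3 -m inch '[-1,-0.09,0,0,0,0.117, -1,-0.09,0,0,0,0.117, -1,-0.09,0,0,0,0.117]'
python3 -m inch '[-1,0.09,0,0,0,0.117, -1,0.09,0,0,0,0.117, -1,0.09,0,0,0,0.117]'
python3 -m inch '[-0.97,0.27,0,0,0,0.117, -0.97,0.27,0,0,0,0.117, -0.97,0.27,0,0,0,0.117]'
python3 - <<'E'
from go import *
show()
E
```

```text
time: 1.25
position: [0.2244, 0.5879, 0.333]
tool_rot: [0.181, 0.983, 0.008, 0.003]
ft_force: [0.4, 2.1, 1.3]
grip_width: 0.0745
grip_force: 0.0
time: 1.5
position: [0.2496, 0.519, 0.3247]
tool_rot: [0.272, 0.962, -0.001, 0.001]
ft_force: [-0.3, 0.4, -0.1]
grip_width: 0.0549
grip_force: 0.0
time: 1.75
position: [0.2755, 0.4578, 0.3245]
tool_rot: [0.359, 0.933, -0.001, 0.0]
ft_force: [-0.4, -0.3, 0.1]
grip_width: 0.0364
grip_force: 0.0
time: 2.0
position: [0.3015, 0.3978, 0.3246]
tool_rot: [0.443, 0.896, -0.001, 0.0]
ft_force: [0.1, 0.5, -0.5]
grip_width: 0.0328
grip_force: 0.0
time: 2.25
position: [0.332, 0.3216, 0.3246]
tool_rot: [0.524, 0.852, -0.001, 0.001]
ft_force: [-0.2, 0.3, -0.5]
grip_width: 0.0323
grip_force: 0.0
time: 2.5
position: [0.3628, 0.2473, 0.3248]
tool_rot: [0.6, 0.8, -0.0, 0.001]
ft_force: [0.1, 0.6, 0.2]
grip_width: 0.0319
grip_force: 0.0
time: 2.75
position: [0.3932, 0.1725, 0.325]
tool_rot: [0.671, 0.741, 0.001, 0.002]
ft_force: [-0.1, 0.5, -0.4]
grip_width: 0.0316
grip_force: 0.0
time: 3.0
position: [0.4234, 0.0973, 0.3251]
tool_rot: [0.736, 0.677, 0.001, 0.002]
ft_force: [0.9, -0.3, -0.2]
grip_width: 0.0321
grip_force: 0.0
3.0 [0.4234 0.0973 0.3251] [-0.03  0.16  1.78 -0.    1.2   0.05] [ 0.9 -0.3 -0.2] 0.0321
```

Tracking is good. The remaining approach:

```bash

python3 -m inch '[-0.91,0.15,0.1,-0.083,0,0.023, -0.91,0.15,0.1,-0.083,0,0.023, -0.91,0.15,0.1,-0.083,0,0.023]' >/dev/null
python3 -m inch '[-0.9,0.17,0.15,-0.104,0,0, -0.9,0.17,0.15,-0.104,0,0, -0.9,0.17,0.15,-0.104,0,0]' >/dev/null
python3 -m inch '[-0.9,0.14,0.17,-0.104,0,0, -0.9,0.14,0.17,-0.104,0,0, -0.9,0.14,0.17,-0.104,0,0, -0.9,0.14,0.17,-0.104,0,0]'
python3 - <<'E'
from go import *
show()
p,r=cur();pa,ra=pose((-170,110))
print(rel(p,r,pa,ra))
E
```

```text
time: 3.83
position: [0.4396, -0.1206, 0.2963]
tool_rot: [0.728, 0.647, 0.152, 0.169]
ft_force: [-0.1, 0.2, 0.5]
grip_width: 0.0321
grip_force: 0.0
3.8333 [ 0.4396 -0.1206  0.2963] [-0.67  0.08  2.07  0.4   0.63 -0.83] [-0.1  0.2  0.5] 0.0321
[-0.553 -0.147  1.759 -0.208  0.    -0.003]
```

```bash

python3 -m inch '[-0.28,-0.07,0.9,-0.104,0,0, -0.28,-0.07,0.9,-0.104,0,0, -0.28,-0.07,0.9,-0.104,0,0, -0.28,-0.07,0.9,-0.104,0,0]' >/dev/null
python3 -m inch '[-0.28,-0.23,0.84,-0.104,0,0, -0.28,-0.23,0.84,-0.104,0,0, -0.28,-0.23,0.84,-0.104,0,0, -0.28,-0.23,0.84,-0.104,0,0, -0.28,-0.23,0.84,-0.104,0,0]' >/dev/null
python3 - <<'E'
from go import *
import cv2
from rig import camera
show()
p,r=cur()
for ft in((-170,110),(-150,65),(-91,65)): print(ft,rel(p,r,*pose(ft)))
a=camera("scene")[150:340,120:340];b=camera("top")[90:260,230:400]
cv2.imwrite("pics/pa.png",np.hstack([cv2.resize(a,(440,380)),cv2.resize(b,(340,380))])[:,:,::-1][:, :, :])
E
```

```text
4.5833 [ 0.4873 -0.138   0.1962] [-0.79  0.44  2.29  1.9   0.54 -2.49] [ 0.8 -0.1 -0.2] 0.032
(-170, 110) [-0.424 -0.25   0.274 -0.016 -0.045 -0.003]
(-150, 65) [-0.466 -0.456  0.852 -0.016 -0.045 -0.003]
(-91, 65) [-0.5    0.079  1.359 -0.016 -0.045 -0.003]
```

View pics/pa.png

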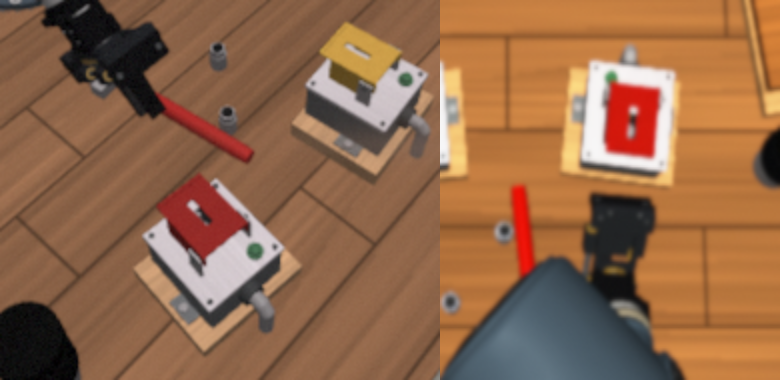

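The picture shows the gripper in front of the red box, over the free bench, with the guard still shut. Joints 4 and 6 are flipping near the wrist singularity, so I fit the kinematics and check reach before going further.

```bash
cat > kin.py <<'E'
import numpy as np
from scipy.spatial.transform import Rotation as R
from scipy.optimize import least_squares
Y=lambda a:R.from_euler("y",a);Zr=lambda a:R.from_euler("z",a)
def fk(q,L,s4=1,s6=1):
    a1,h,L1,e,L2,a5,Lt=L
    A=Zr(q[0]);p=A.apply([a1,0,h]);A=A*Y(q[1]);p=p+A.apply([0,0,L1])
    A=A*Y(q[2]);p=p+A.apply([e,0,L2]);A=A*Zr(s4*q[3])*Y(q[4]);p=p+A.apply([a5,0,Lt])
    A=A*Zr(s6*q[5]);return p,A
E
cat > log.py <<'E'
from rig import get_obs;import json
o=get_obs();open("log.txt","a").write(json.dumps([list(map(float,o[k])) for k in("q","position","tool_rot")])+"\n")
E
python3 log.py
python3 - <<'E'
import json
D=[([1.02849644e+00,5.27479775e-01,1.43267929e+00,-3.87e-05,1.18137800e+00,-1.78494264e-01],[0.22237112,0.58409569,0.24456745],[.1808941,.9835026,1.97e-5,2.66e-5]),
([-.03,.16,1.78,0,1.2,.05],[.4234,.0973,.3251],[0.736,0.677,0.001,0.002]),
([-0.67,0.08,2.07,0.4,0.63,-0.83],[.4396,-.1206,.2963],[0.728,0.647,0.152,0.169])]
D+=[json.loads(l) for l in open("log.txt")]
from kin import *
W=[1,.2,.2,1]
for s4 in(1,-1):
  for s6 in(1,-1):
    off=[(fk(q,[0]*7,s4,s6)[1].inv()*R.from_quat(r)).as_rotvec().round(2).tolist() for q,p,r in D]
    f=least_squares(lambda L:np.r_[np.concatenate([w*(fk(q,L,s4,s6)[0]-p) for w,(q,p,r) in zip(W,D)]),1e-4*(L-[0,.3,.5,0,.4,0,.2])],[0,.3,.5,0,.4,0,.2])
    print(s4,s6,off,f.x.round(3),np.round(f.fun[:12]*1000,1))
E
```

```text
1 1 [[0.0, -0.0, 1.57], [-0.0, -0.0, 1.57], [-0.0, 0.01, 1.57], [-0.0, -0.0, 1.57]] [-0.137  0.494  0.652  0.16   0.566  0.038  0.45 ] [ 95.2 -57.   -0.1  -4.9 -21.9   1.8  -5.1 -12.1  -2.2   0.5   0.7   0.2]
1 -1 [[0.0, -0.0, 1.21], [-0.0, -0.0, 1.67], [0.0, 0.01, -0.09], [-0.0, -0.0, 2.9]] [-0.137  0.494  0.652  0.16   0.566  0.038  0.45 ] [ 95.2 -57.   -0.1  -4.9 -21.9   1.8  -5.1 -12.1  -2.2   0.5   0.7   0.2]
-1 1 [[0.0, -0.0, 1.57], [-0.0, -0.0, 1.57], [-0.58, -0.02, 2.18], [-0.13, 1.03, -0.76]] [ 0.459 -0.462  0.372 -0.046 -0.214 -0.149 -0.262] [ 94.6 -58.1   0.3  11.9 -22.4  -7.6 -16.8  -4.9   9.5   0.4  -0.1  -0.7]
-1 -1 [[0.0, -0.0, 1.21], [-0.0, -0.0, 1.67], [-0.33, 0.34, 0.55], [-0.72, 0.72, 0.45]] [ 0.459 -0.462  0.372 -0.046 -0.214 -0.149 -0.262] [ 94.6 -58.1   0.3  11.9 -22.4  -7.6 -16.8  -4.9   9.5   0.4  -0.1  -0.7]
```

```bash
cat > kin.py <<'E'
import numpy as np,json
from scipy.spatial.transform import Rotation as R
from scipy.optimize import least_squares
Y=lambda a:R.from_euler("y",a);Zr=lambda a:R.from_euler("z",a)
def fk(q,L):
    a1,h,L1,e,L2,a5,Lt,d1,d2=L
    A=Zr(q[0]);p=A.apply([a1,d1,h]);A=A*Y(q[1]);p=p+A.apply([0,0,L1])
    A=A*Y(q[2]);p=p+A.apply([e,0,L2]);A=A*Zr(q[3])*Y(q[4]);p=p+A.apply([a5,d2,Lt])
    return p,A*Zr(q[5]+np.pi/2)
D=[([1.02849644e+00,5.27479775e-01,1.43267929e+00,-3.87e-05,1.18137800e+00,-1.78494264e-01],[0.22237112,0.58409569,0.24456745],0),
([-.03,.16,1.78,0,1.2,.05],[.4234,.0973,.3251],0),
([-0.67,0.08,2.07,0.4,0.63,-0.83],[.4396,-.1206,.2963],0)]
D+=[json.loads(l) for l in open("log.txt")]
W=[1,.3,.3]+[1]*20
f0=np.array([0,.3,.5,0,.4,0,.2,0,0])
f=least_squares(lambda L:np.r_[np.concatenate([w*(fk(q,L)[0]-p) for w,(q,p,r) in zip(W,D)]),3e-3*(L-f0)],f0)
L=f.x
lo=np.array([-3.08,-.75,.22,-1.43,0,-2.85]);hi=np.array([3.08,2.2,2.44,4.57,2.65,2.85])
def ik(p,r,q0):
    g=lambda q:np.r_[(fk(q,L)[0]-p)*3,(fk(q,L)[1].inv()*r).as_rotvec()]
    s=least_squares(g,np.clip(q0,lo+.01,hi-.01),bounds=(lo,hi));return s.x,np.linalg.norm(s.fun)
E
python3 - <<'E'
from kin import *
print(L.round(3),np.round(f.fun[:12]*1000,1))
from go import pose
rng=np.random.default_rng(0)
for phi in(45,35,25):
  for ft in((-170,110),(-91,65),(-75,95),(-26,93)):
    for k,F in(("n",R.identity()),("flip",Zr(np.pi))):
      p,r=pose(ft,phi);r=r*F
      S=set()
      for _ in range(8):
        q,e=ik(p,r,rng.uniform(lo,hi))
        if e<.004:S.add(tuple(q.round(1)))
      print(phi,ft,k,[list(map(float,s)) for s in S])
E
```

```text
[-0.006  0.285  0.588  0.118  0.404  0.004  0.287  0.108  0.003] [ 0.1  0.1  0.2 -0.6  0.3 -0.4  0.1 -0.4 -0.3 -0.   0.   0. ]
45 (-170, 110) n [[-0.8, 0.6, 2.3, 2.2, 0.6, -2.8]]
45 (-170, 110) flip [[-0.8, 0.6, 2.3, 2.2, 0.6, 0.3]]
45 (-91, 65) n [[-0.7, 0.7, 2.1, 2.3, 0.5, -2.8]]
45 (-91, 65) flip [[-0.7, 0.7, 2.1, 2.3, 0.5, 0.3]]
45 (-75, 95) n [[-0.7, 0.6, 2.1, 2.2, 0.5, -2.6]]
45 (-75, 95) flip [[-0.7, 0.6, 2.1, 2.2, 0.5, 0.5]]
45 (-26, 93) n [[-0.6, 0.6, 2.0, 2.1, 0.4, -2.5]]
45 (-26, 93) flip [[-0.6, 0.6, 2.0, 2.1, 0.4, 0.6]]
35 (-170, 110) n [[-0.7, 0.5, 2.2, 1.7, 0.3, -2.2]]
35 (-170, 110) flip [[-0.7, 0.5, 2.2, 1.7, 0.3, 0.9]]
35 (-91, 65) n [[-0.6, 0.6, 2.0, 1.8, 0.3, -2.2]]
35 (-91, 65) flip [[-0.6, 0.6, 2.0, 1.8, 0.3, 0.9]]
35 (-75, 95) n [[-0.6, 0.6, 2.0, 1.4, 0.3, -1.8]]
35 (-75, 95) flip [[-0.6, 0.6, 2.0, 1.4, 0.3, 1.3]]
35 (-26, 93) n [[-0.6, 0.6, 1.9, 1.2, 0.3, -1.5]]
35 (-26, 93) flip [[-0.6, 0.6, 1.9, 1.2, 0.3, 1.6]]
25 (-170, 110) n [[-0.7, 0.4, 2.1, 0.7, 0.3, -1.2]]
25 (-170, 110) flip [[-0.7, 0.4, 2.1, 0.7, 0.3, 1.9]]
25 (-91, 65) n [[-0.6, 0.6, 1.9, 0.7, 0.3, -1.1]]
25 (-91, 65) flip [[-0.6, 0.6, 1.9, 0.7, 0.3, 2.1]]
25 (-75, 95) n [[-0.6, 0.6, 1.8, 0.5, 0.4, -0.9]]
25 (-75, 95) flip [[-0.6, 0.6, 1.8, 0.5, 0.4, 2.2]]
25 (-26, 93) n [[-0.5, 0.6, 1.7, 0.4, 0.4, -0.8]]
25 (-26, 93) flip [[-0.5, 0.6, 1.7, 0.4, 0.4, 2.4]]
```

```bash
python3 - <<'E'
from kin import *
from go import *
import two
q=get_obs()["q"]
pp,rr=cur()
for ft in((-170,100),(-150,66),(-96,66),(-88,82),(-80,96),(-62,95),(-50,94),(-42,93),(-32,93),(-26,93)):
    p,r=pose(ft,40);q,e=ik(p,r,q);print(ft,[(float(a),float(b)) for a,b in two.ivs(ft,40,32,3)],q.round(2),round(e,4),rel(pp,rr,p,r).tolist())
    pp,rr=p,r
E
```

```text
(-170, 100) [(0.0, 1.39)] [-0.78  0.54  2.26  2.07  0.47 -2.67] 0.0 [-0.425, -0.283, 0.38, 0.035, -0.046, -0.004]
(-150, 66) [(0.0, 1.39)] [-0.74  0.64  2.23  2.24  0.5  -2.81] 0.0 [0.0, -0.082, 0.486, 0.0, 0.0, 0.0]
(-96, 66) [(0.0, 1.39)] [-0.66  0.65  2.11  2.14  0.41 -2.62] 0.0 [-0.0, 0.517, 0.434, 0.0, 0.0, 0.0]
(-88, 82) [(0.19, 1.39)] [-0.65  0.61  2.08  2.03  0.38 -2.49] 0.0 [0.0, 0.205, -0.089, 0.0, 0.0, 0.0]
(-80, 96) [(0.0, 0.01), (0.41, 1.39)] [-0.64  0.58  2.06  1.91  0.35 -2.35] 0.0 [0.0, 0.189, -0.07, 0.0, 0.0, 0.0]
(-62, 95) [(0.58, 1.39)] [-0.62  0.59  2.01  1.86  0.33 -2.28] 0.0 [-0.0, 0.164, 0.154, 0.0, 0.0, 0.0]
(-50, 94) [(0.69, 1.39)] [-0.61  0.6   1.99  1.82  0.32 -2.23] 0.0 [-0.0, 0.107, 0.106, 0.0, 0.0, 0.0]
(-42, 93) [(0.76, 1.39)] [-0.6   0.61  1.97  1.8   0.32 -2.19] 0.0 [0.0, 0.069, 0.074, 0.0, 0.0, 0.0]
(-32, 93) [(0.86, 1.39)] [-0.59  0.61  1.94  1.75  0.31 -2.14] 0.0 [-0.0, 0.096, 0.08, 0.0, 0.0, 0.0]
(-26, 93) [(1.03, 1.39)] [-0.59  0.62  1.93  1.73  0.3  -2.11] 0.0 [0.0, 0.057, 0.048, 0.0, 0.0, 0.0]
```

```bash

python3 -m inch '[-0.42,-0.28,0.38,0.035,-0.046,0, -0.42,-0.28,0.38,0.035,-0.046,0, -0.42,-0.28,0.38,0.035,-0.046,0, -0.42,-0.28,0.38,0.035,-0.046,0, -0.42,-0.28,0.38,0.035,-0.046,0]'
python3 - <<'E'
from go import *
show();p,r=cur()
for ft in((-170,100),(-140,82),(-110,72),(-96,66)): print(ft,rel(p,r,*pose(ft,40)))
E
```

```text
time: 5.1
position: [0.4881, -0.1701, 0.1576]
tool_rot: [0.702, 0.624, 0.228, 0.257]
ft_force: [-0.2, -0.0, 0.3]
grip_width: 0.0318
grip_force: 0.0
5.1 [ 0.4881 -0.1701  0.1576] [-0.78  0.53  2.27  2.07  0.47 -2.67] [-0.2 -0.   0.3] 0.0318
(-170, 100) [-0.004 -0.019  0.033  0.002  0.001 -0.002]
(-140, 82) [-0.003  0.122  0.447  0.002  0.001 -0.002]
(-110, 72) [-0.002  0.327  0.785  0.002  0.001 -0.002]
(-96, 66) [-0.001  0.413  0.955  0.002  0.001 -0.002]
```

```bash

python3 -m inch '[0,0.12,0.44,0,0,0, 0,0.22,0.62,0,0,0, 0,0.33,0.78,0,0,0, 0,0.37,0.87,0,0,0, 0,0.41,0.95,0,0,0, 0,0.41,0.95,0,0,0, 0,0.41,0.95,0,0,0]'
python3 - <<'E'
from go import *
import cv2
from rig import camera
show();p,r=cur()
for ft in((-96,66),(-88,82),(-80,96),(-62,95),(-50,94)): print(ft,rel(p,r,*pose(ft,40)))
a=camera("scene")[200:330,140:300];b=camera("top")[90:200,260:380]
cv2.imwrite("pics/in.png",np.hstack([cv2.resize(a,(430,350)),cv2.resize(b,(350,350))])[:,:,::-1])
E
```

```text
time: 5.68
position: [0.5605, -0.1796, 0.1199]
tool_rot: [0.702, 0.624, 0.228, 0.256]
ft_force: [-0.9, 0.5, -0.2]
grip_width: 0.032
grip_force: 0.0
5.6833 [ 0.5605 -0.1796  0.1199] [-0.67  0.65  2.11  2.16  0.42 -2.64] [-0.9  0.5 -0.2] 0.032
(-96, 66) [ 0.011  0.019  0.005  0.001  0.002 -0.002]
(-88, 82) [ 0.012  0.225 -0.083  0.001  0.002 -0.002]
(-80, 96) [ 0.012  0.414 -0.153  0.001  0.002 -0.002]
(-62, 95) [ 0.013  0.578  0.002  0.001  0.002 -0.002]
(-50, 94) [ 0.014  0.685  0.108  0.001  0.002 -0.002]
```

View pics/in.png

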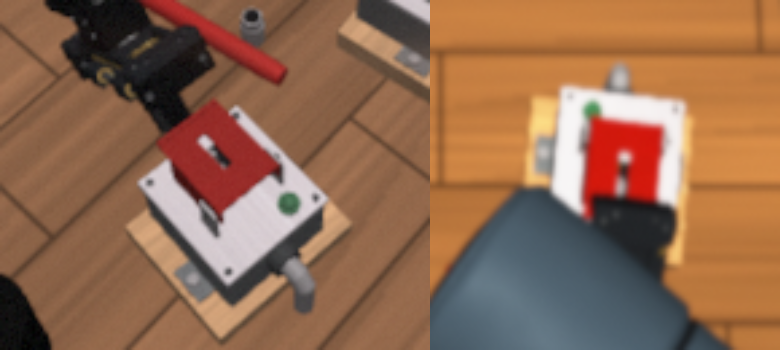

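The finger is under the lip at scene crop (185,115), roughly centred, with no contact force. Now I lift.

```bash

python3 -m inch '[0.01,0.1,-0.03,0,0,0, 0.01,0.16,-0.06,0,0,0, 0.01,0.22,-0.08,0,0,0, 0.01,0.28,-0.11,0,0,0, 0.01,0.35,-0.13,0,0,0, 0.01,0.41,-0.15,0,0,0, 0.01,0.47,-0.1,0,0,0, 0.01,0.53,-0.05,0,0,0, 0.01,0.58,0,0,0,0, 0.01,0.63,0.05,0,0,0, 0.01,0.67,0.09,0,0,0, 0.01,0.67,0.09,0,0,0]'
python3 - <<'E'
from go import *
import cv2
from rig import camera
show();p,r=cur()
for ft in((-50,94),(-42,93),(-32,93),(-26,93),(-22,93)): print(ft,rel(p,r,*pose(ft,40)))
a=camera("scene")[200:330,140:300];b=camera("top")[90:200,260:380]
cv2.imwrite("pics/up.png",np.hstack([cv2.resize(a,(430,350)),cv2.resize(b,(350,350))])[:,:,::-1])
E
```

```text
time: 6.78
position: [0.6071, -0.185, 0.1487]
tool_rot: [0.702, 0.624, 0.228, 0.257]
ft_force: [0.3, 0.1, -0.3]
grip_width: 0.0323
grip_force: 0.1
6.7833 [ 0.6071 -0.185   0.1487] [-0.61  0.6   1.99  1.83  0.32 -2.24] [ 0.3  0.1 -0.3] 0.0323
(-50, 94) [ 0.012  0.004  0.005  0.002  0.003 -0.002]
(-42, 93) [ 0.013  0.073  0.079  0.002  0.003 -0.002]
(-32, 93) [ 0.013  0.168  0.16   0.002  0.003 -0.002]
(-26, 93) [ 0.014  0.225  0.208  0.002  0.003 -0.002]
(-22, 93) [ 0.014  0.264  0.24   0.002  0.003 -0.002]
```

View pics/up.png

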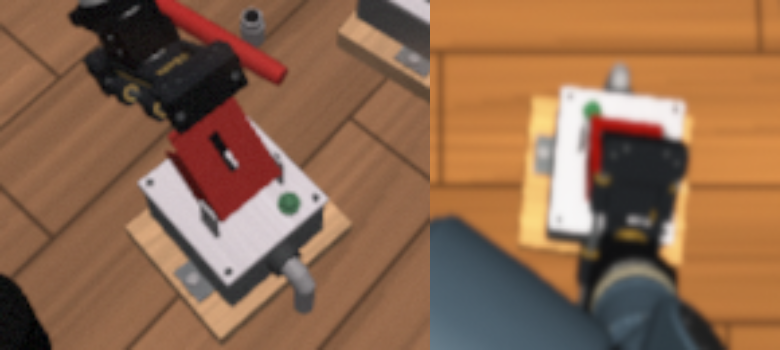

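```bash

python3 -m inch '[0.01,0.03,0,0,0,0, 0.01,0.03,0,0,0,0, 0.01,0.06,0.04,0,0,0, 0.01,0.1,0.08,0,0,0, 0.01,0.12,0.1,0,0,0, 0.01,0.14,0.12,0,0,0, 0.01,0.17,0.14,0,0,0, 0.01,0.19,0.16,0,0,0, 0.01,0.21,0.175,0,0,0, 0.01,0.23,0.19,0,0,0, 0.01,0.23,0.19,0,0,0, 0.01,0.23,0.19,0,0,0]' 36
python3 - <<'E'
import go
from go import *
go.G=36.
import cv2
from rig import camera
show();p,r=cur()
for ft in((-28,93),(-24,93),(-20,93)): print(ft,rel(p,r,*pose(ft,40)))
a=camera("scene")[200:330,140:300];b=camera("top")[90:200,260:380]
cv2.imwrite("pics/on.png",np.hstack([cv2.resize(a,(430,350)),cv2.resize(b,(350,350))])[:,:,::-1])
E
```

```text
time: 7.88
position: [0.6311, -0.1869, 0.1497]
tool_rot: [0.702, 0.624, 0.228, 0.257]
ft_force: [-2.8, 0.1, 2.6]
grip_width: 0.036
grip_force: 2.5
7.8833 [ 0.6311 -0.1869  0.1497] [-0.59  0.62  1.93  1.73  0.3  -2.11] [-2.8  0.1  2.6] 0.036
(-28, 93) [ 0.002 -0.007  0.008  0.003  0.002 -0.002]
(-24, 93) [ 0.002  0.031  0.041  0.003  0.002 -0.002]
(-20, 93) [ 0.002  0.069  0.073  0.003  0.002 -0.002]
```

View pics/on.png

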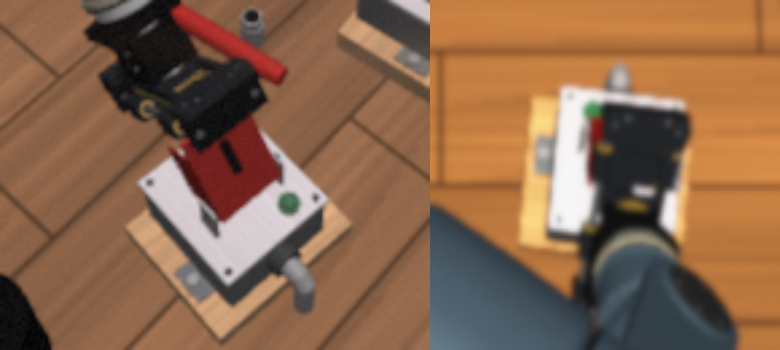

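```bash

for i in 1 2; do :; done
python3 -m inch '[0,0.01,0.015,0,0,0, 0,0.02,0.03,0,0,0, 0,0.02,0.03,0,0,0]' | grep -E "time|posi|force"
python3 -m inch '[0,0.01,0.012,0,0,0, 0,0.02,0.025,0,0,0, 0,0.02,0.025,0,0,0]' | grep -E "time|posi|force"
```

```text
time: 8.23
position: [0.6327, -0.187, 0.1501]
ft_force: [-10.4, 1.5, 15.3]
grip_force: 11.4
time: 8.48
position: [0.6334, -0.1871, 0.1502]
ft_force: [-21.5, 2.8, 25.3]
grip_force: 19.8
```

```bash
python3 - <<'E'
from rig import get_obs
from scipy.spatial.transform import Rotation as R
import numpy as np
o=get_obs();r=R.from_quat(o["tool_rot"]).inv()
print("F tool",r.apply(o["ft_force"]).round(1),"M tool",r.apply(o["moment"]).round(2))
E
python3 -m inch '[0,-0.02,-0.05,0,0,0, 0,-0.03,-0.07,0,0,0, 0,-0.03,-0.07,0,0,0]' | grep -E "time|posi|force"
python3 - <<'E'
from rig import get_obs
from scipy.spatial.transform import Rotation as R
o=get_obs();r=R.from_quat(o["tool_rot"]).inv()
print("F tool",r.apply(o["ft_force"]).round(1),"M tool",r.apply(o["moment"]).round(2))
E
```

```text
F tool [  0.1  -0.3 -33.3] M tool [-0.09 -0.05 -0.05]
time: 8.73
position: [0.6297, -0.1869, 0.1501]
ft_force: [0.6, -0.0, -0.8]
grip_force: 0.1
F tool [ 0.  -0.1  1. ] M tool [ 0.48 -0.07 -0.04]
```

```bash
python3 - <<'E'
import go
from go import *
import two
go.G=32.
show();p,r=cur()
for ft in((-34,96),(-30,96),(-25,96)): print(ft,rel(p,r,*pose(ft,40)),two.ivs(ft,40,32,0))
E
```

```text
8.7333 [ 0.6297 -0.1869  0.1501] [-0.59  0.61  1.93  1.72  0.3  -2.1 ] [ 0.6 -0.  -0.8] 0.0359
(-34, 96) [ 0.003 -0.054 -0.054  0.001  0.003 -0.003] [(np.float64(0.86), np.float64(1.39))]
(-30, 96) [ 0.003 -0.016 -0.022  0.001  0.003 -0.003] [(np.float64(0.9), np.float64(1.39))]
(-25, 96) [ 0.004  0.032  0.019  0.001  0.003 -0.003] [(np.float64(1.15), np.float64(1.39))]
```

```bash

python3 -m inch '[0,-0.02,-0.025,0,0,0, 0,0,-0.01,0,0,0, 0,0.015,0,0,0,0, 0,0.03,0.012,0,0,0, 0,0.03,0.012,0,0,0]' 32 | grep -E "time|posi|force"
python3 - <<'E'
import go
from go import *
go.G=32.
o=get_obs();r=R.from_quat(o["tool_rot"]).inv()
print("F tool",r.apply(o["ft_force"]).round(1),"M tool",r.apply(o["moment"]).round(2))
p,r=cur()
for ft in((-25,96),(-32,95),(-50,94),(-62,95),(-80,96),(-88,82),(-96,66),(-140,76)): print(ft,rel(p,r,*pose(ft,40)))
E
```

```text
time: 9.15
position: [0.6317, -0.187, 0.1507]
ft_force: [-5.0, 0.0, 4.0]
grip_force: 4.2
F tool [-0.6 -1.3 -6.3] M tool [ 0.66 -0.13 -0.03]
(-25, 96) [ 0.002  0.008  0.008  0.     0.003 -0.003]
(-32, 95) [ 0.001 -0.067 -0.039  0.     0.003 -0.003]
(-50, 94) [-0.    -0.248 -0.174  0.     0.003 -0.003]
(-62, 95) [-0.001 -0.354 -0.28   0.     0.003 -0.003]
(-80, 96) [-0.003 -0.519 -0.434  0.     0.003 -0.003]
(-88, 82) [-0.003 -0.708 -0.365  0.     0.003 -0.003]
(-96, 66) [-0.004 -0.913 -0.276  0.     0.003 -0.003]
(-140, 76) [-0.007 -1.254 -0.725  0.     0.003 -0.003]
```

```bash

python3 -m inch '[0,-0.07,-0.05,0,0,0, 0,-0.16,-0.11,0,0,0, 0,-0.25,-0.17,0,0,0, 0,-0.3,-0.23,0,0,0, 0,-0.35,-0.28,0,0,0, 0,-0.43,-0.36,0,0,0, 0,-0.52,-0.43,0,0,0, 0,-0.61,-0.4,0,0,0, 0,-0.71,-0.37,0,0,0, 0,-0.81,-0.32,0,0,0, 0,-0.91,-0.28,0,0,0, 0,-0.91,-0.28,0,0,0, 0,-0.91,-0.28,0,0,0]' | grep -E "time|posi|force"
python3 - <<'E'
import go
from go import *
go.G=32.
show();p,r=cur()
for ft in((-96,66),(-110,72),(-140,82),(-170,100)): print(ft,rel(p,r,*pose(ft,40)))
E
```

```text
time: 10.23
position: [0.563, -0.1789, 0.1211]
ft_force: [0.2, 0.2, -0.2]
grip_force: 0.0
10.2333 [ 0.563  -0.1789  0.1211] [-0.66  0.65  2.11  2.15  0.41 -2.62] [ 0.2  0.2 -0.2] 0.0317
(-96, 66) [-0.002 -0.013 -0.002  0.001  0.002 -0.003]
(-110, 72) [-0.003 -0.098 -0.172  0.001  0.002 -0.003]
(-140, 82) [-0.005 -0.305 -0.509  0.001  0.002 -0.003]
(-170, 100) [-0.007 -0.447 -0.923  0.001  0.002 -0.003]
```

```bash

python3 -m inch '[0,-0.05,-0.08,0,0,0, 0,-0.1,-0.17,0,0,0, 0,-0.2,-0.34,0,0,0, 0,-0.3,-0.5,0,0,0, 0,-0.44,-0.92,0,0,0, 0,-0.44,-0.92,0,0,0, 0,-0.44,-0.92,0,0,0, 0,-0.44,-0.92,0,0,0]' | grep -E "time|posi|force"
python3 - <<'E'
from go import *
import cv2
from rig import camera
a=camera("scene");b=camera("top")
o=[]
for n,im,(l,t,r,bb) in(("scene",a,(185,230,265,310)),("top",b,(295,110,350,165))):
    w=cv2.imread(f"pics/{n}0.png")[t:bb,l:r];v=im[t:bb,l:r,::-1]
    o.append(np.vstack([cv2.resize(x,(290,290),interpolation=cv2.INTER_CUBIC) for x in(w,v)]))
cv2.imwrite("pics/cmp.png",np.hstack(o))
E
```

```text
time: 10.9
position: [0.4894, -0.1705, 0.1557]
ft_force: [0.4, -0.7, 0.5]
grip_force: 0.0
```

View pics/cmp.png

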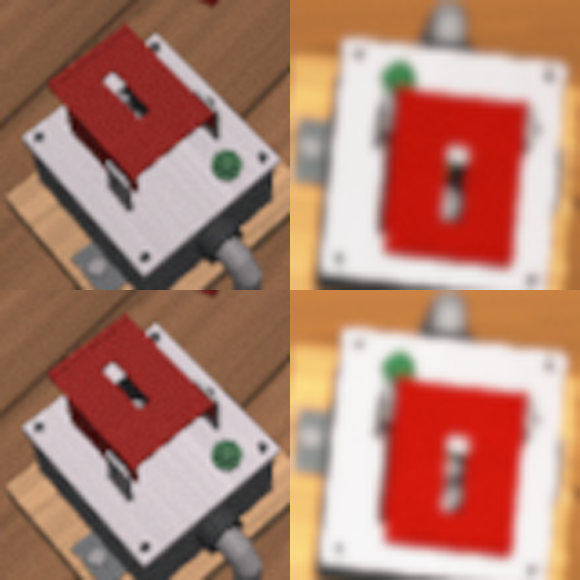

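```bash
python3 - <<'E'
from fit import *
s=np.load("pose.npy")
for n in("top","scene"):
    im=camera(n)[:,:,::-1];old=cv2.imread(f"pics/{n}0.png");c=get_calibration(n)
    xs=range(-50,16,4)
    q=proj(c,world(s,[(x,0,124) for x in xs])).astype(np.float32)
    f=lambda I:cv2.remap(cv2.cvtColor(np.ascontiguousarray(I),6),q[:,:1],q[:,1:],1)[:,0]
    print(n,"slot x",list(xs));print(f(old).tolist());print(f(im).tolist())
    # where along the slot plane (z=124) each tip projects
    Q=np.linspace(-60,30,181);sl=proj(c,world(s,[(x,0,124) for x in Q]))
    for nm,P in(("OFF tip",(-32,0,106)),("OFF mid",(-27,0,92)),("ON tip",(-12,0,106)),("ON mid",(-17,0,92))):
        u=proj(c,world(s,[P]))[0];k=np.linalg.norm(sl-u,axis=1).argmin();print(nm,u.round(1),"->slot x",Q[k],"dist",np.linalg.norm(sl-u,axis=1).min().round(1))
E
```

```text
top slot x [-50, -46, -42, -38, -34, -30, -26, -22, -18, -14, -10, -6, -2, 2, 6, 10, 14]
[72, 79, 99, 128, 140, 129, 89, 50, 42, 78, 156, 186, 141, 87, 72, 71, 72]
[79, 87, 114, 144, 149, 123, 102, 125, 133, 122, 175, 202, 154, 95, 79, 79, 78]
OFF tip [324.7 149.2] ->slot x -36.5 dist 0.9
OFF mid [324.1 148.7] ->slot x -35.0 dist 1.6
ON tip [325.4 142.4] ->slot x -17.0 dist 0.9
ON mid [324.4 145.3] ->slot x -25.5 dist 1.6
scene slot x [-50, -46, -42, -38, -34, -30, -26, -22, -18, -14, -10, -6, -2, 2, 6, 10, 14]
[71, 89, 179, 201, 190, 128, 111, 97, 47, 34, 54, 60, 70, 70, 71, 71, 72]
[76, 95, 187, 208, 200, 109, 31, 30, 32, 32, 107, 97, 75, 75, 75, 77, 75]
OFF tip [217.6 257.3] ->slot x -25.0 dist 1.9
OFF mid [219.3 261.1] ->slot x -14.5 dist 3.3
ON tip [222.8 262.8] ->slot x -5.0 dist 1.9
ON mid [221.8 263.8] ->slot x -5.0 dist 3.4
```

Bottom row of the comparison: the guard is shut again. The bright bat in the slot moved from the OFF position to the ON position in both views (scene slot x -26 to -8 mm, top now at -18 mm). The robot is clear.

```bash
python3 -c "
from rig import *
print(hand_in())"
```

```text
the job is handed in; nothing more can be done
None
```

The red-guarded supply is ON: I swung the guard up, pushed the toggle over to ON and drew the fingers out, the cameras show the guard shut over it, and the job is handed in. While pushing, a fingertip met a hard stop (about 33 N at the wrist, within the 120 N limit), so I backed off and finished the push more gently.

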